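# Re-set a rewind spring to the marked ratchet tooth

### The arm

A 7-joint arm with a two-finger parallel gripper is mounted at the origin on the work surface. World frame = base frame: x ahead of the robot, y to its left, z up, the work surface at z = 0. Lengths are in m, angles in rad, forces in N, time in s.
With the tool pointing down it reaches from about 0.4 to 0.875 m from the base axis. Payload 19.3 kg.
Tool frame: the origin (TCP) lies midway between the tips of the shut fingers; the grasp point (between the pads) lies 19 mm behind it (ctrl.grip_depth is the distance from the TCP to the grasp point, in m); z points along the fingers, y is the line along which they close (so a half turn about z gives the same grasp; the last joint's range is limited). The gripper opens to 85 mm and grips with 20 to 120 N. Pads are 22 mm wide; open, the fingers measure 114 mm over their backs; the gripper's body (76 mm by 85 mm) begins 54 mm behind the grasp point. The pads swing forward as they close: fully open they stand 13 mm farther back than shut.
Start: joints at [1.195, 0.521, -0.036, 1.599, 0.021, 1.021, -0.113], TCP at [0.188, -0.596, 0.231] pointing down, gripper open.
Joint ranges: [-2.91, 2.91], [-0.3, 2.13], [-1.5, 1.42], [0.17, 2.43], [-1.26, 4.41], [0.16, 1.93], [-2.52, 2.52]. Speed limits (rad/s): [1.89, 1.89, 2.39, 2.39, 3.01, 3.01, 3.01].

### API

Orientations are given as a rotation vector (axis times angle).
In Python, from rig import sensors, cams, workorder, ctrl gives the robot as it stands. The module is installed in compiled form; this text tells all that it offers.
- The arm moves only by the tool send_rows, never from a script. Its argument "moves" is a list of rows, each a list of 3 entries, a list of its own where there are three numbers: the finger opening in m, from 0 to 0.0854, then the shift along the world's x, y, z in m, then the turn about the world's z in rad. A call has 1 to 10 rows; each row is the pose to reach, as a shift and turn from the pose commanded when the call began; what a row does not reach only later rows make up. A row lasts 1/8 s, in which the tool goes at most 62.5 mm and 10.7 degrees, less where a joint would pass 70% of its speed; a pose out of reach is approached as far as the arm can. A call with a gripper value outside its range is refused whole. The fingers move at their own pace and stop on an object; "squeeze" is the grip in N (left out, the last holds). Time passes only in rows, so rows that repeat a pose let the fingers close. It gives the time, the measured TCP pose, the force, the opening and the grip force at its end, in the units of the state.
- sensors.sense(): the state, without advancing time (a new reading comes with each control period).
- cams.camera(name): name is "scene" or "top"; returns (picture, depth): 480x640x3 uint8, red, green, blue; 480x640 float32, m along the optical axis (not along the pixel's ray), 0 where there is no reading.
- cams.get_calibration(name): a dict with "camera_matrix" (3x3 intrinsics, pixels), "xyz" and "rotation" of the camera in the world. Camera axes: x right, y up, looking along -z (the intrinsics and any distortion apply to the point x, -y, -z); pixel columns grow to the right and rows downward; lengths in m; the calibration is good to about 2 mm. A picture is of the moment at which its call begins. get_calibration takes no time and is no camera call.
- workorder.job_done(): hands the job in; it is judged then, once.
The state is a dict: "time_s": time; "joint_positions": joint angles; "joint_velocities": joint speeds; "joint_efforts": joint torques, N m; "ee_pos": TCP position; "ee_rot": TCP orientation; "force": force on the tool from outside, world axes, zero at the start; "moment": the same for the moment, N m; "gripper_width": finger opening in m; "gripper_force": force on a finger pad.
Only numpy, scipy, OpenCV 4.12 (cv2) and the standard library are available. Lean on these libraries where they do the work, as an engineer would, in place of code of your own. Each camera call takes 0.05 s, during which the arm holds its last target. There are 200 camera calls.

### The job

Re-set the tension of the rewind spring on the orange ratchet tensioner. First push the upright post on the pawl's arm gently toward the middle of the tub, never with more than about 10 N and without squeezing the post, and hold it so until the wheel has run all the way back to its stop; let the pawl spring in again, then wind the black bar knob clockwise until the pawl catches at the tooth where the white pointer points at the tall pin. Ease the knob back onto the pawl and let go; leave everything else on the bench where it is.

Things in the scene. Friction and masses are not known exactly. Their poses are not given: they have to be found in the camera images.
- tensioner: The rewind-spring tensioner: a round orange plastic tub, 190 mm across, 50 mm high, screwed to the bench. Origin at the centre of its underside, z up; the wheel turns about this z axis. Its spring turns the wheel back anticlockwise: 0.045 N m at 0, growing 0.05 N m per rad; a damper slows the run back from tooth 7 to 1 to 2 s.
- wheel (a joint): Angle of the steel ratchet wheel on the tub (rad; teeth 92 mm across, 52 to 60 mm above the bench): 0 let off, on its stop; grows clockwise from above, to 2.95. 18 teeth, 0.349 rad apart. Caught at tooth n it rests at about 0.349 n - 0.02; the pawl drops behind tooth n as the angle passes about 0.349 n + 0.04. It starts caught at tooth 7.
- knob_grip (a point): Point on the wheel's axis at the height to grip, 92 mm above the bench, in the black bar knob fixed on the wheel: bar 46 mm long, 14 mm wide, from 70 to 112 mm above the bench, on a round 48 mm collar. This point's x axis lies along the bar, toward the pointer; z up. Take the bar across its 14 mm width.
- pointer (a point): Tip of the white pointer, 5 mm wide, that lies along the bar knob and turns with the wheel, 58 mm from the axis and about 63 mm above the bench. With the wheel at 0 it points 200 degrees anticlockwise (seen from above) from the tub's x axis.
- trip: The release mechanism on the tub: a sprung steel pawl and, on the same pivot, the arm that carries the post; origin at the foot of the pivot, at (35, -42.5, 50) mm in the tub's frame. The pawl's nose lies in the teeth at (0, -41) mm of the tub's frame and its spring always pushes it back. More than 10 N on the pawl, arm or post bends it.
- post (a point): Upright steel post, 9 mm thick, at the end of the arm; point on its axis 74 mm above the bench, post top at 88 mm; at rest at (75, -46.5) mm in the tub's frame. Pushed along the tub's +y (inward), it first moves freely (under 2 N) by 2 to 15 mm, different each time; then it lifts the pawl: 4 to 8 N over about 9 mm, until the wheel runs free; a hard stop follows within 2 mm.
- pin_top (a point): Top centre of the tall steel pin, 8 mm thick and 16 mm high, that stands in one of three holes in the tub's rim, 70 mm from the wheel's axis, top 66 mm above the bench. It marks the wanted tooth: 3, 4 or 5; caught at it, the pointer points at the pin. The two other holes are closed by low plugs, 4 mm high.
- cup: White paper cup, 72 mm across and 85 mm high, beside the tensioner; leave alone. Origin under its centre.
- cup2: A second such cup at the far side; leave alone.
- screwdriver: Screwdriver lying on the robot's side of the tensioner; leave alone.
- tape: Black roll of tape, 90 mm across and 19 mm high, lying beyond the tensioner; leave alone.
- spray: White spray can, 64 mm across and 190 mm high, at the far left; leave alone.
- spanner: Steel spanner lying at the left; leave alone.
- motor: Bare electric motor standing on its end, 90 mm across and 117 mm high, at the right; leave alone.
- cover: Orange pot-shaped cover, 150 mm across and 75 mm high, at the right; leave alone.

How it is judged:
By the outcome, as a careful person would: the job done as asked, in the order asked, and still so for the second after the job is handed in, with the robot touching nothing.
It also fails if it takes over 72 s, if anything falls off the work surface, if the arm or the gripper's body presses on something with over 40 N, if the wrist force passes 120 N, or if a joint passes its speed limit or range.

## Working session

There is one attempt and no reset: what is moved stays moved. The work goes in short steps, Python scripts to look and compute and a tool call to move; the robot and the scene stay as the last step left them, time stands still between calls to the robot, and variables do not carry over. Pictures are saved under pics/ and viewed, at most 10 in all, crops included, and the job is handed in when it is done.

Besides the shell and the picture viewer there is one more tool, called by a JSON object that holds its "op" and its "data", one argument or row to a line. send_rows: Moves the arm, as the interface text tells. Its arguments: {"type":"object","properties":{"moves":{"type":"array"},"squeeze":{"type":"number"}},"required":["moves"]}

```bash
mkdir -p pics; cat > h.py <<'E'
import numpy as np, cv2
from rig import sensors, cams, workorder, ctrl
def cal(n):
    c=cams.get_calibration(n); return np.array(c["camera_matrix"]),np.array(c["xyz"]),np.array(c["rotation"]),c
def rays(n,uv):
    K,p,R,_=cal(n); 
    if R.ndim==1: R=cv2.Rodrigues(R)[0]
    uv=np.atleast_2d(uv).astype(float)
    d=np.c_[(uv[:,0]-K[0,2])/K[0,0],-(uv[:,1]-K[1,2])/K[1,1],-np.ones(len(uv))]
    return p,d@R.T
def onplane(n,uv,z):
    p,d=rays(n,uv); return p+d*((z-p[2])/d[:,2])[:,None]
def pts(n,uv,depth):
    p,d=rays(n,uv); uv=np.atleast_2d(uv).astype(int); return p+d*depth[uv[:,1],uv[:,0]][:,None]
def proj(n,X):
    K,p,R,_=cal(n)
    if R.ndim==1: R=cv2.Rodrigues(R)[0]
    c=(np.atleast_2d(X)-p)@R; return np.c_[K[0,0]*c[:,0]/-c[:,2]+K[0,2],K[1,2]-K[1,1]*c[:,1]/-c[:,2]]
def snap(n,tag):
    im,d=cams.camera(n); cv2.imwrite(f"pics/{tag}.png",im[:,:,::-1]); np.savez(f"{tag}.npz",im=im,d=d); return im,d
E
python3 - <<'E'
from h import *
for n in("scene","top"):
    print(cal(n)[3]); snap(n,n+"0")
s=sensors.sense(); print(s, ctrl.grip_depth)
E
```

```text
{'camera_matrix': array([[515.15950964,   0.        , 318.10568657],
       [  0.        , 515.15950964, 238.09827423],
       [  0.        ,   0.        ,   1.        ]]), 'xyz': array([ 0.86845469, -0.59655398,  1.0960104 ]), 'rotation': array([0.58208546, 0.15149265, 0.53378759])}
{'camera_matrix': array([[526.19006938,   0.        , 307.89383873],
       [  0.        , 526.19006938, 242.15005807],
       [  0.        ,   0.        ,   1.        ]]), 'xyz': array([ 0.37069731, -0.0141804 ,  1.2661472 ]), 'rotation': array([ 0.09171466, -0.09589397, -1.55247091])}
{'time_s': 0.1, 'joint_positions': array([ 1.19480265,  0.52197634, -0.03629916,  1.599956  ,  0.02118373,
        1.0210633 , -0.11282673]), 'joint_velocities': array([-8.54052092e-04, -2.00167441e-03, -2.07960324e-03, -8.07488810e-04,
        1.02414983e-03, -5.39473854e-05, -1.03695199e-03]), 'joint_efforts': array([ 2.89451738e-03, -9.28493571e+01,  1.98357895e+00, -3.70530868e+01,
        1.81117054e-02,  5.42430105e-03,  8.15350177e-05]), 'ee_pos': array([ 0.18802381, -0.59573561,  0.23076813]), 'ee_rot': array([-3.10397774e+00, -4.78209282e-01,  3.52004885e-04]), 'force': array([-0.05614276,  0.58238197, -0.48169456]), 'moment': array([-0.01974262, -0.02654414, -0.01892878]), 'gripper_force': 0.0, 'gripper_width': 0.08515894724867334} 0.0187
```

View pics/scene0.png

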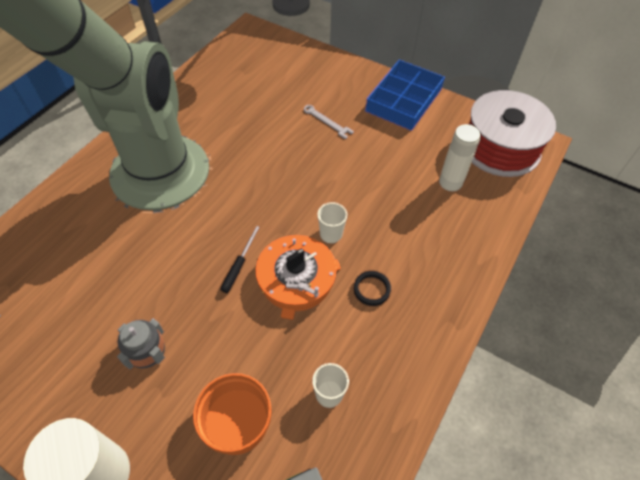

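View pics/top0.png

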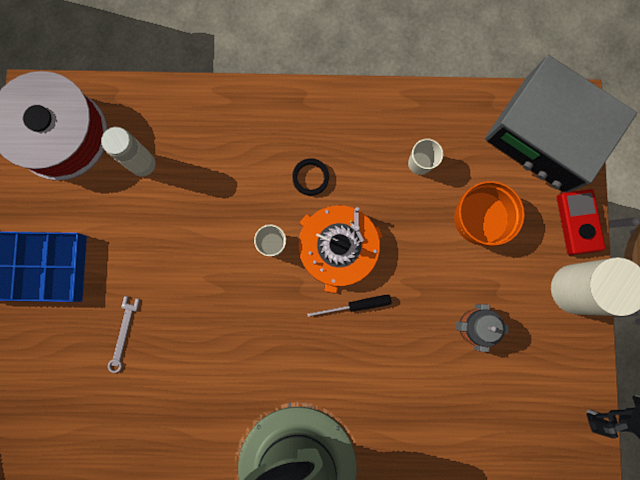

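The scene view shows the tensioner at about (297,270). The top view shows it at (340,245), with the cup to its left at (270,240) and the post/arm at its upper right, about (357,215). Next I'll make enlarged crops.

```bash
python3 - <<'E'
import cv2,numpy as np
a=cv2.imread("pics/top0.png")[195:300,285:395]; b=cv2.imread("pics/scene0.png")[225:325,245:350]
f=lambda x:cv2.resize(x,(400,int(x.shape[0]*400/x.shape[1])),interpolation=cv2.INTER_CUBIC)[:380]
cv2.imwrite("pics/crop0.png",np.hstack([f(a),f(b)]))
E
python3 - <<'E'
from h import *
z=np.load("top0.npz"); im,d=z["im"],z["d"]
hsv=cv2.cvtColor(im,cv2.COLOR_RGB2HSV)
m=((hsv[...,0]>5)&(hsv[...,0]<14)&(hsv[...,1]>225)&(hsv[...,2]>150)).astype(np.uint8); m[:,:290]=0;m[:,395:]=0;m[:195]=0;m[300:]=0
v,u=np.nonzero(m); P=pts("top",np.c_[u,v],d); k=(P[:,2]>.03)
print(len(u),np.percentile(P[:,2],[5,50,95]))
P=onplane("top",np.c_[u,v],.05)
c=cv2.minEnclosingCircle(P[k,:2].astype(np.float32)); print(c)
v,u=np.mgrid[195:300,290:395]; u=u.ravel();v=v.ravel();P=pts("top",np.c_[u,v],d)
for lo,hi in((.098,.12),(.08,.096),(.064,.08)):
    k=(P[:,2]>lo)&(P[:,2]<hi); print(lo,k.sum()); 
    for i in np.flatnonzero(k)[::max(1,k.sum()//25)]: print(u[i],v[i],P[i].round(4))
E
```

```text
3104 [0.01653339 0.05052155 0.05470982]
((0.5070435404777527, -0.08716011792421341), 0.09845874458551407)
0.098 142
332 236 [ 0.5243 -0.0693  0.1107]
334 237 [ 0.5225 -0.0739  0.1077]
333 238 [ 0.5194 -0.0714  0.1142]
338 238 [ 0.5204 -0.0828  0.1083]
335 239 [ 0.5173 -0.0759  0.1139]
340 239 [ 0.5178 -0.0871  0.1114]
334 240 [ 0.5155 -0.0738  0.1107]
339 240 [ 0.5157 -0.0849  0.1105]
330 241 [ 0.514  -0.0653  0.1031]
335 241 [ 0.5135 -0.0762  0.1089]
340 241 [ 0.5135 -0.0872  0.1099]
331 242 [ 0.5117 -0.0676  0.1037]
336 242 [ 0.5106 -0.0781  0.1147]
341 242 [ 0.5111 -0.0893  0.1123]
346 242 [ 0.5113 -0.1004  0.1116]
335 243 [ 0.5084 -0.0759  0.1144]
340 243 [ 0.5089 -0.0871  0.1111]
345 243 [ 0.5094 -0.0984  0.1087]
336 244 [ 0.5072 -0.0786  0.106 ]
341 244 [ 0.5066 -0.0893  0.1122]
346 244 [ 0.5071 -0.1006  0.1094]
338 245 [ 0.5054 -0.0833  0.1029]
343 245 [ 0.5046 -0.0938  0.1111]
348 245 [ 0.5042 -0.1045  0.1163]
342 246 [ 0.5021 -0.0915  0.1134]
347 246 [ 0.5023 -0.1025  0.1131]
344 247 [ 0.5005 -0.0963  0.1084]
349 247 [ 0.5007 -0.1073  0.1085]
348 248 [ 0.4982 -0.105   0.1107
[... 1359 characters left out ...]
445 -0.1262  0.0704]
317 235 [ 0.5318 -0.0369  0.0672]
317 236 [ 0.5296 -0.0369  0.0667]
343 236 [ 0.5292 -0.096   0.0773]
339 237 [ 0.5265 -0.0868  0.0787]
340 238 [ 0.5251 -0.0895  0.0723]
329 239 [ 0.5234 -0.0647  0.0641]
328 240 [ 0.5208 -0.0623  0.0665]
329 242 [ 0.5152 -0.0643  0.0744]
332 244 [ 0.5109 -0.0713  0.0734]
331 246 [ 0.5061 -0.069   0.0747]
335 247 [ 0.5043 -0.0783  0.0713]
338 248 [ 0.5016 -0.0849  0.0761]
336 249 [ 0.4995 -0.0805  0.0735]
333 250 [ 0.4975 -0.0739  0.0694]
329 251 [ 0.4956 -0.065   0.0648]
343 251 [ 0.4952 -0.0966  0.0731]
339 252 [ 0.4928 -0.0875  0.0728]
339 253 [ 0.4905 -0.0875  0.0732]
340 254 [ 0.4885 -0.0899  0.0703]
313 262 [ 0.4695 -0.0286  0.0662]
```

View pics/crop0.png

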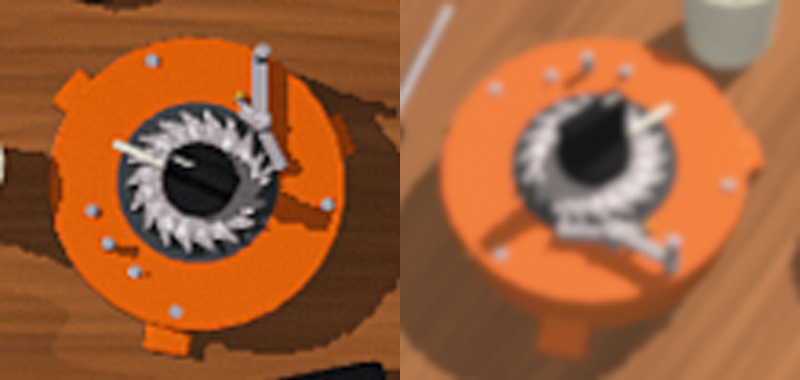

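The tall pin is the middle of the three rim holes: crop (108,244), top pixel about (313,262) at z≈66 mm. That means tooth 4. I'll fit the tub pose from the known features.

```bash
python3 - <<'E'
from h import *
from scipy.optimize import least_squares
T=lambda x,y:(285+(x+.5)/3.636-.5,195+(y+.5)/3.636-.5)
S=lambda x,y:(245+(x-400+.5)/3.81-.5,225+(y+.5)/3.81-.5)
pol=lambda r,a:(r*np.cos(np.radians(a)),r*np.sin(np.radians(a)))
tip=200-np.degrees(7*.349-.02); pa=lambda n:200-np.degrees(n*.349-.02)
F=[("ptr",(*pol(58,tip),63),(115,144),(672,107)),("pin",(*pol(70,pa(4)),66),(108,244),(587,60)),
("p5",(*pol(70,pa(5)),54),(92,210),(625,70)),("p3",(*pol(70,pa(3)),54),(135,272),(549,75)),("post",(75,-46.5,88),(263,48),(672,240))]
W=[];M=[]
for n,m,t,s in F:
    W.append([onplane("top",T(*t),m[2]/1e3)[0],onplane("scene",S(*s),m[2]/1e3)[0]]);M.append(m)
W=np.array(W);M=np.array(M)/1e3
print((W[:,0]-W[:,1]).round(4))
for name,Q in(("top",W[:,0]),("scene",W[:,1]),("mean",W.mean(1))):
    def f(p):
        c,s=np.cos(p[2]),np.sin(p[2]);return (M[:,:2]@np.array([[c,s],[-s,c]])+p[:2]-Q[:,:2]).ravel()*1e3
    r=least_squares(f,[.507,-.087,.05],x_scale=[.01,.01,.1]);print(name,r.x[:2].round(4),np.degrees(r.x[2]).round(2));print(r.fun.reshape(-1,2).round(1).tolist())
z=np.load("top0.npz");im,d=z["im"],z["d"]
v,u=np.mgrid[195:300,290:395];u=u.ravel();v=v.ravel();P=pts("top",np.c_[u,v],d)
k=(P[:,2]>.105)&(P[:,2]<.125); print("bar",cv2.minAreaRect(onplane("top",np.c_[u,v][k],.112)[:,:2].astype(np.float32)*1000))
z=np.load("scene0.npz");im,d=z["im"],z["d"]
v,u=np.mgrid[225:325,245:350];u=u.ravel();v=v.ravel();P=pts("scene",np.c_[u,v],d)
k=(P[:,2]>.104)&(P[:,2]<.125); print("bar",cv2.minAreaRect(P[k,:2].astype(np.float32)*1000))
print(sensors.sense()["time_s"])
E
```

```text
[[ 0.0007 -0.0025  0.    ]
 [-0.0003  0.001   0.    ]
 [ 0.0022 -0.0016  0.    ]
 [ 0.0021 -0.0008  0.    ]
 [ 0.0035 -0.0019  0.    ]]
top [ 0.5126 -0.0879] 5.91
[[1.1, 0.7], [0.2, -0.4], [-0.7, 0.3], [0.2, -0.6], [-0.8, 0.0]]
scene [ 0.511  -0.0868] 5.96
[[0.1, -0.6], [-1.7, 1.7], [-0.1, -0.1], [0.7, -0.4], [1.1, -0.7]]
mean [ 0.5118 -0.0874] 5.93
[[0.6, 0.1], [-0.7, 0.6], [-0.4, 0.1], [0.4, -0.5], [0.1, -0.3]]
bar ((510.6085205078125, -87.1047134399414), (45.49061965942383, 14.910334587097168), 68.96112823486328)
bar ((512.4689331054688, -88.96480560302734), (45.789695739746094, 16.03888702392578), 67.39551544189453)
0.1
```

{"op": "send_rows", "data": {
  "moves": [
    [0.0, [0.03, 0.033, 0], 0.1],
    [0.0, [0.07, 0.077, 0], 0.24],
    [0.0, [0.115, 0.127, 0], 0.38],
    [0.0, [0.16, 0.177, 0], 0.53],
    [0.0, [0.205, 0.226, 0], 0.68],
    [0.0, [0.25, 0.275, 0], 0.83],
    [0.0, [0.295, 0.325, 0], 0.98],
    [0.0, [0.34, 0.374, 0], 1.13],
    [0.0, [0.38, 0.418, 0], 1.27],
    [0.0, [0.4056, 0.4464, 0], 1.368]
  ]
}}

```text
time_s: 1.35
ee_pos: [0.5947, -0.1481, 0.2311]
ee_rot: [-2.1, -2.336, 0.0]
force: [-0.3, -0.8, -0.2]
gripper_width: -0.0001
gripper_force: 0.0
```

{"op": "send_rows", "data": {
  "moves": [
    [0.0, [0, 0, -0.04], 0],
    [0.0, [0, 0, -0.09], 0],
    [0.0, [0, 0, -0.125], 0],
    [0.0, [0, 0, -0.145], 0],
    [0.0, [0, 0, -0.157], 0],
    [0.0, [0, 0, -0.157], 0]
  ]
}}

```text
time_s: 2.1
ee_pos: [0.5938, -0.1496, 0.0743]
ee_rot: [-2.104, -2.333, 0.0]
force: [0.8, -0.2, 0.9]
gripper_width: 0.0002
gripper_force: 0.0
```

```bash
python3 - <<'E'
from h import *
a,_=snap("top","t1"); b,_=snap("scene","s1")
f=lambda x:cv2.resize(x,(400,400),interpolation=cv2.INTER_CUBIC)
cv2.imwrite("pics/crop1.png",np.hstack([f(a[190:300,285:395]),f(b[220:330,240:350])])[:,:,::-1])
s=sensors.sense();print(s["time_s"],s["ee_pos"],s["force"],s["joint_positions"])
E
```

```text
2.2 [ 0.59433316 -0.14971362  0.07533714] [ 0.67002305 -0.53477628 -0.10477464] [ 0.42194409  0.72427888 -0.40300556  1.73356006  0.38630765  0.76163075
 -0.0702102 ]
```

View pics/crop1.png

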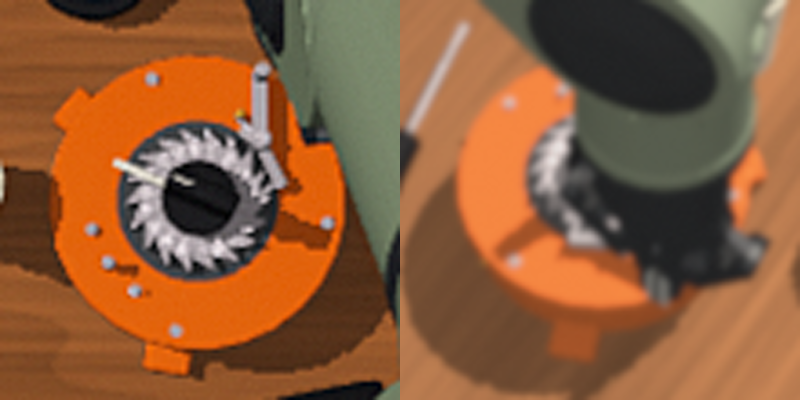

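The top view shows the post at crop (263,70) and the pointer at (120,162), both unobstructed. The shut fingers are standing beside the post. I'll start pushing in small steps.

{"op": "send_rows", "data": {
  "moves": [
    [0.0, [-0.0003, 0.003, 0], 0],
    [0.0, [-0.0006, 0.006, 0], 0],
    [0.0, [-0.0008, 0.008, 0], 0],
    [0.0, [-0.0008, 0.008, 0], 0]
  ]
}}

```text
time_s: 2.7
ee_pos: [0.593, -0.1414, 0.0744]
ee_rot: [2.104, 2.333, 0.0]
force: [0.1, 0.2, -0.5]
gripper_width: -0.0001
gripper_force: 0.1
```

```bash
cat > chk.py <<'E'
from h import *
def chk(tag="x"):
    im,d=cams.camera("top"); cv2.imwrite(f"pics/{tag}.png",im[:,:,::-1])
    C=np.array([.5126,-.0879])
    v,u=np.mgrid[195:300,285:395];u=u.ravel();v=v.ravel()
    P=onplane("top",np.c_[u,v],.063)[:,:2]-C; r=np.hypot(*P.T); rgb=im[v,u].astype(int)
    k=(r>.049)&(r<.06)&(rgb.min(1)>150)
    a=np.degrees(np.arctan2(P[k,1],P[k,0])); 
    h=np.histogram(np.round(a),bins=np.arange(-180,181,5))
    print("white:",[(int(b+2.5),int(n)) for n,b in zip(*h) if n])
    Q=pts("top",np.c_[u,v],d); k=(Q[:,2]>.079)&(Q[:,2]<.1)&(np.hypot(Q[:,0]-.587,Q[:,1]+.11)<.04)
    w=onplane("top",np.c_[u,v][k],.088)[:,:2]; print("post",k.sum(),w.mean(0).round(4) if k.any() else None)
    s=[]
    x=sensors.sense();print(x["time_s"],x["ee_pos"].round(4),x["force"].round(2))
if __name__=="__main__": chk()
E
python3 chk.py
```

```text
white: [(-77, 6), (-72, 4), (-67, 3), (-62, 3), (-57, 4), (-47, 8), (-42, 10), (-37, 8), (-32, 4), (67, 7), (72, 2)]
post 5 [ 0.5873 -0.1229]
2.75 [ 0.593  -0.1416  0.0744] [ 0.66 -0.75  0.27]
```

{"op": "send_rows", "data": {
  "moves": [
    [0.0, [-0.0001, 0.001, 0], 0],
    [0.0, [-0.0003, 0.0025, 0], 0],
    [0.0, [-0.0003, 0.0025, 0], 0]
  ]
}}

```text
time_s: 3.12
ee_pos: [0.5926, -0.1389, 0.0743]
ee_rot: [-2.104, -2.333, -0.0]
force: [-0.4, 0.6, -0.3]
gripper_width: 0.0001
gripper_force: 0.2
```

{"op": "send_rows", "data": {
  "moves": [
    [0.0, [-0.0001, 0.001, 0], 0],
    [0.0, [-0.0002, 0.002, 0], 0],
    [0.0, [-0.0002, 0.002, 0], 0]
  ]
}}

```text
time_s: 3.5
ee_pos: [0.5925, -0.137, 0.0743]
ee_rot: [-2.104, -2.333, -0.0]
force: [0.2, -0.8, 0.5]
gripper_width: -0.0005
gripper_force: 0.2
```

```bash
python3 chk.py
```

```text
white: [(-82, 1), (-77, 6), (-72, 4), (-67, 3), (-62, 3), (-57, 4), (-47, 8), (-42, 9), (-37, 8), (-32, 4), (67, 7), (72, 2)]
post 4 [ 0.5871 -0.1181]
3.55 [ 0.5924 -0.137   0.0743] [ 0.28 -0.75  0.31]
```

{"op": "send_rows", "data": {
  "moves": [
    [0.0, [-0.0001, 0.001, 0], 0],
    [0.0, [-0.0002, 0.002, 0], 0],
    [0.0, [-0.0002, 0.002, 0], 0]
  ]
}}

```text
time_s: 3.92
ee_pos: [0.5922, -0.135, 0.0743]
ee_rot: [-2.104, -2.333, 0.0]
force: [0.7, -0.5, -0.0]
gripper_width: 0.0001
gripper_force: 0.2
```

```bash
python3 chk.py
```

```text
white: [(-82, 1), (-77, 6), (-72, 4), (-67, 3), (-62, 3), (-57, 4), (-47, 8), (-42, 9), (-37, 9), (-32, 6), (67, 7), (72, 2)]
post 3 [ 0.5877 -0.1152]
3.975 [ 0.5922 -0.135   0.0743] [-0.24 -0.16  1.17]
```

{"op": "send_rows", "data": {
  "moves": [
    [0.0, [-0.0001, 0.001, 0], 0],
    [0.0, [-0.0002, 0.002, 0], 0],
    [0.0, [-0.0002, 0.002, 0], 0]
  ]
}}

```text
time_s: 4.35
ee_pos: [0.592, -0.133, 0.0743]
ee_rot: [-2.104, -2.333, 0.0]
force: [-0.3, -0.7, 0.4]
gripper_width: 0.0001
gripper_force: 0.2
```

```bash
python3 chk.py
```

```text
white: [(-82, 1), (-77, 6), (-72, 4), (-67, 3), (-62, 3), (-57, 4), (-47, 8), (-42, 9), (-37, 9), (-32, 7), (67, 7), (72, 2)]
post 2 [ 0.5865 -0.113 ]
4.4 [ 0.592  -0.133   0.0743] [ 0.45 -1.08 -0.75]
```

{"op": "send_rows", "data": {
  "moves": [
    [0.0, [-0.0001, 0.001, 0], 0],
    [0.0, [-0.0002, 0.002, 0], 0],
    [0.0, [-0.0002, 0.002, 0], 0]
  ]
}}

```text
time_s: 4.78
ee_pos: [0.5918, -0.1311, 0.0743]
ee_rot: [2.104, 2.333, -0.0]
force: [-0.3, -1.5, -1.3]
gripper_width: -0.0002
gripper_force: 0.5
```

{"op": "send_rows", "data": {
  "moves": [
    [0.0, [-0.0001, 0.001, 0], 0],
    [0.0, [-0.0002, 0.002, 0], 0],
    [0.0, [-0.0002, 0.002, 0], 0]
  ]
}}

```text
time_s: 5.15
ee_pos: [0.5915, -0.1295, 0.0742]
ee_rot: [2.104, 2.332, -0.001]
force: [-0.3, -4.9, -0.7]
gripper_width: -0.0001
gripper_force: 2.3
```

```bash
python3 chk.py
```

```text
white: [(-77, 7), (-72, 5), (-67, 4), (-62, 4), (-57, 5), (-47, 6), (-42, 8), (-37, 8), (-32, 7), (-27, 1), (67, 7), (72, 2)]
post 3 [ 0.5853 -0.1092]
5.2 [ 0.5915 -0.1295  0.0743] [ 0.51 -5.29  0.7 ]
```

{"op": "send_rows", "data": {
  "moves": [
    [0.0, [-0.0001, 0.001, 0], 0],
    [0.0, [-0.0002, 0.002, 0], 0],
    [0.0, [-0.0002, 0.002, 0], 0]
  ]
}}

```text
time_s: 5.58
ee_pos: [0.5911, -0.1274, 0.0742]
ee_rot: [-2.104, -2.332, 0.001]
force: [-1.4, -4.9, -0.6]
gripper_width: -0.0003
gripper_force: 2.4
```

{"op": "send_rows", "data": {
  "moves": [
    [0.0, [-0.0001, 0.001, 0], 0],
    [0.0, [-0.0002, 0.002, 0], 0],
    [0.0, [-0.0002, 0.002, 0], 0]
  ]
}}

```text
time_s: 5.95
ee_pos: [0.5907, -0.1255, 0.0742]
ee_rot: [-2.104, -2.332, 0.002]
force: [-2.9, -6.4, 0.9]
gripper_width: -0.0001
gripper_force: 2.5
```

```bash
python3 chk.py
```

```text
white: [(-77, 5), (-72, 6), (-67, 5), (-62, 5), (-57, 5), (-47, 2), (-42, 5), (-37, 5), (-32, 5), (-27, 1), (67, 7), (72, 1)]
post 0 None
6.0 [ 0.5907 -0.1255  0.0742] [-2.83 -5.19  0.85]
```

{"op": "send_rows", "data": {
  "moves": [
    [0.0, [-0.0005, 0.001, 0], 0],
    [0.0, [-0.001, 0.002, 0], 0],
    [0.0, [-0.001, 0.002, 0], 0]
  ]
}}

```text
time_s: 6.38
ee_pos: [0.59, -0.1229, 0.0742]
ee_rot: [-2.104, -2.333, 0.0]
force: [-1.3, -3.6, -0.6]
gripper_width: -0.0002
gripper_force: 1.5
```

```bash
python3 chk.py
```

```text
white: [(-82, 1), (-77, 4), (-72, 2), (-67, 5), (-62, 4), (-57, 4), (-42, 1), (-37, 2), (-32, 3), (-27, 1), (82, 6)]
post 1 [ 0.5828 -0.1016]
6.425 [ 0.59   -0.123   0.0742] [-1.44 -1.73 -0.25]
```

{"op": "send_rows", "data": {
  "moves": [
    [0.0, [-0.0003, 0.0005, 0], 0],
    [0.0, [-0.0005, 0.001, 0], 0],
    [0.0, [-0.0005, 0.001, 0], 0]
  ]
}}

```text
time_s: 6.8
ee_pos: [0.5897, -0.1221, 0.0743]
ee_rot: [2.104, 2.333, 0.0]
force: [-0.7, -3.7, -0.0]
gripper_width: -0.0
gripper_force: 1.3
```

```bash
python3 chk.py
```

```text
white: [(-77, 2), (-72, 2), (-67, 3), (-62, 3), (-57, 4), (-37, 2), (-32, 3), (-27, 1), (137, 3), (142, 5)]
post 1 [ 0.5805 -0.1016]
6.85 [ 0.5898 -0.1221  0.0743] [-0.29 -2.77 -1.27]
```

The wheel is running back. I'll hold the post here.

{"op": "send_rows", "data": {
  "moves": [
    [0.0, [0, 0, 0], 0],
    [0.0, [0, 0, 0], 0],
    [0.0, [0, 0, 0], 0],
    [0.0, [0, 0, 0], 0],
    [0.0, [0, 0, 0], 0],
    [0.0, [0, 0, 0], 0],
    [0.0, [0, 0, 0], 0],
    [0.0, [0, 0, 0], 0],
    [0.0, [0, 0, 0], 0],
    [0.0, [0, 0, 0], 0]
  ]
}}

```text
time_s: 8.1
ee_pos: [0.5898, -0.1221, 0.0743]
ee_rot: [2.104, 2.333, 0.0]
force: [0.1, -2.2, -0.3]
gripper_width: -0.0002
gripper_force: 1.2
```

```bash
python3 chk.py
```

```text
white: [(-157, 2), (-152, 8), (-82, 1), (-77, 3), (-72, 2), (-67, 3), (-62, 3), (-57, 4), (-42, 1), (-37, 2), (-32, 3)]
post 0 None
8.15 [ 0.5898 -0.1221  0.0743] [-0.49 -2.13  0.02]
```

{"op": "send_rows", "data": {
  "moves": [
    [0.0, [0, 0, 0], 0],
    [0.0, [0, 0, 0], 0],
    [0.0, [0, 0, 0], 0],
    [0.0, [0, 0, 0], 0],
    [0.0, [0, 0, 0], 0],
    [0.0, [0, 0, 0], 0],
    [0.0, [0, 0, 0], 0],
    [0.0, [0, 0, 0], 0],
    [0.0, [0, 0, 0], 0],
    [0.0, [0, 0, 0], 0]
  ]
}}

```text
time_s: 9.4
ee_pos: [0.5897, -0.1221, 0.0743]
ee_rot: [-2.104, -2.333, 0.0]
force: [-0.9, -2.6, -0.3]
gripper_width: -0.0002
gripper_force: 1.2
```

```bash
python3 chk.py
```

```text
white: [(-157, 2), (-152, 8), (-82, 1), (-77, 3), (-72, 2), (-67, 4), (-62, 3), (-57, 4), (-42, 1), (-37, 2), (-32, 3)]
post 0 None
9.45 [ 0.5897 -0.1221  0.0743] [ 0.22 -1.43 -0.88]
```

The wheel is on its stop, with the pointer at about -154°. I'll back off the post and rise.

{"op": "send_rows", "data": {
  "moves": [
    [0.0, [0.0003, -0.003, 0], 0],
    [0.0, [0.0007, -0.007, 0], 0],
    [0.0, [0.0012, -0.012, 0], 0],
    [0.0, [0.0018, -0.018, 0], 0],
    [0.0, [0.0026, -0.025, 0], 0],
    [0.0, [0.0032, -0.031, 0], 0],
    [0.0, [0.0032, -0.031, 0.01], 0],
    [0.0, [0.003, -0.031, 0.04], 0],
    [0.0, [0.003, -0.031, 0.08], 0],
    [0.0, [0.003, -0.031, 0.09], 0]
  ]
}}

```text
time_s: 10.7
ee_pos: [0.5938, -0.1529, 0.1674]
ee_rot: [2.102, 2.331, 0.003]
force: [-0.8, -0.0, 0.6]
gripper_width: 0.0002
gripper_force: 0.0
```

```bash
python3 chk.py
```

```text
white: [(-157, 2), (-152, 7), (-82, 1), (-77, 6), (-72, 4), (-67, 3), (-62, 3), (-57, 4), (-47, 8), (-42, 10), (-37, 8), (-32, 4)]
post 17 [ 0.5899 -0.1252]
10.75 [ 0.5938 -0.153   0.1673] [0.12 0.54 1.23]
```

{"op": "send_rows", "data": {
  "moves": [
    [0.045, [-0.005, 0.004, 0], 0.12],
    [0.045, [-0.02, 0.016, 0], 0.3],
    [0.045, [-0.035, 0.028, 0], 0.48],
    [0.045, [-0.05, 0.04, 0], 0.66],
    [0.045, [-0.062, 0.05, 0], 0.84],
    [0.045, [-0.072, 0.058, 0], 1.02],
    [0.045, [-0.08, 0.063, 0], 1.2],
    [0.045, [-0.082, 0.0655, 0], 1.38],
    [0.045, [-0.082, 0.0655, 0], 1.56],
    [0.045, [-0.082, 0.0655, 0], 1.74]
  ]
}}

```text
time_s: 12.0
ee_pos: [0.5104, -0.0874, 0.1639]
ee_rot: [0.436, -3.111, -0.001]
force: [0.7, 1.5, 0.2]
gripper_width: 0.0449
gripper_force: 0.0
```

{"op": "send_rows", "data": {
  "moves": [
    [0.045, [0, 0, 0], 0.14],
    [0.045, [0, 0, 0], 0.18],
    [0.045, [0, 0, 0], 0.18]
  ]
}}

```text
time_s: 12.38
ee_pos: [0.5105, -0.0876, 0.164]
ee_rot: [0.701, -3.062, -0.001]
force: [-0.5, -0.0, 0.9]
gripper_width: 0.0451
gripper_force: 0.0
```

```bash
python3 - <<'E'
from h import *
s=sensors.sense(); R=cv2.Rodrigues(s["ee_rot"])[0]; print(s["joint_positions"].round(3),s["ee_pos"],np.degrees(np.arctan2(R[1,1],R[0,1])),R[:,2].round(4),s["gripper_width"],s["force"])
E
```

```text
[ 0.742  0.607 -0.955  1.911  0.611  0.946  1.515] [ 0.5105497  -0.08755095  0.16401475] 115.7882557049805 [-5.e-04  3.e-04 -1.e+00] 0.04513153704314875 [-0.52934911 -0.00593625  0.88678087]
```

{"op": "send_rows", "data": {
  "moves": [
    [0.045, [0.0013, 0.0, -0.02], 0],
    [0.045, [0.0013, 0.0, -0.05], 0],
    [0.045, [0.0013, 0.0, -0.075], 0],
    [0.045, [0.0013, 0.0, -0.088], 0],
    [0.045, [0.0013, 0.0, -0.0905], 0],
    [0.045, [0.0013, 0.0, -0.0905], 0]
  ]
}}

```text
time_s: 13.12
ee_pos: [0.5123, -0.0875, 0.0742]
ee_rot: [-0.704, 3.061, -0.0]
force: [0.4, -0.5, -0.2]
gripper_width: 0.0455
gripper_force: 0.0
```

{"op": "send_rows", "data": {
  "moves": [
    [0.0, [0, 0, 0], 0],
    [0.0, [0, 0, 0], 0],
    [0.0, [0, 0, 0], 0],
    [0.0, [0, 0, 0], 0],
    [0.0, [0, 0, 0], 0]
  ],
  "squeeze": 30
}}

```text
time_s: 13.75
ee_pos: [0.5123, -0.0878, 0.0743]
ee_rot: [-0.704, 3.061, -0.001]
force: [-1.0, -0.2, 6.8]
gripper_width: 0.0138
gripper_force: 34.1
```

```bash
python3 - <<'E'
from h import *
im,d=snap("top","t2");b,_=snap("scene","s2")
f=lambda x:cv2.resize(x,(400,400),interpolation=cv2.INTER_CUBIC)
cv2.imwrite("pics/crop2.png",np.hstack([f(im[190:300,285:395]),f(b[220:330,240:350])])[:,:,::-1])
s=sensors.sense(); R=cv2.Rodrigues(s["ee_rot"])[0]; print(s["ee_pos"],np.degrees(np.arctan2(R[1,1],R[0,1])),s["gripper_width"],s["force"],s["moment"],s["gripper_force"])
E
```

```text
[ 0.51232642 -0.08777836  0.07432369] 115.89528303860689 0.013523468530309711 [-1.14876607 -0.72630428  7.16741298] [-0.1484052   0.25129573  0.01772115] 34.05343294143677
```

View pics/crop2.png

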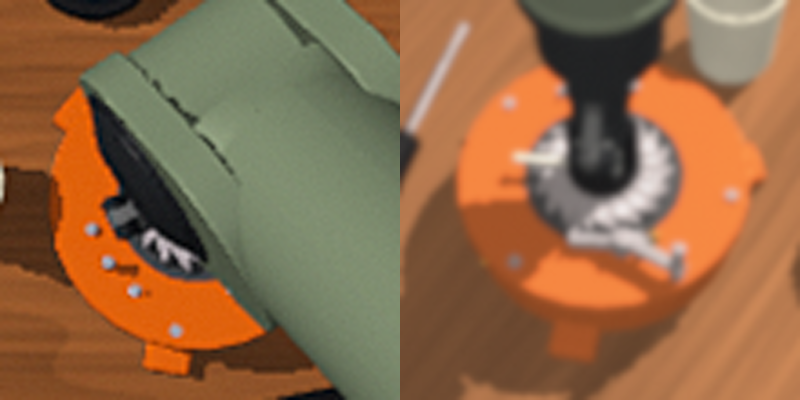

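The scene view shows the fingers holding the bar, with the pointer at crop (535,158) at the let-off angle. Grip width is 13.8 mm. Now I'll wind clockwise.

{"op": "send_rows", "data": {
  "moves": [
    [0.0, [0, 0, 0], -0.06],
    [0.0, [0, 0, 0], -0.15],
    [0.0, [0, 0, 0], -0.25],
    [0.0, [0, 0, 0], -0.35],
    [0.0, [0, 0, 0], -0.45],
    [0.0, [0, 0, 0], -0.55],
    [0.0, [0, 0, 0], -0.6],
    [0.0, [0, 0, 0], -0.6]
  ]
}}

```text
time_s: 14.85
ee_pos: [0.5125, -0.0886, 0.0743]
ee_rot: [0.233, 3.132, -0.003]
force: [0.7, -6.7, 5.3]
gripper_width: 0.0134
gripper_force: 35.1
```

{"op": "send_rows", "data": {
  "moves": [
    [0.0, [0, -0.0004, 0], -0.1],
    [0.0, [0, -0.0008, 0], -0.2],
    [0.0, [0, -0.0008, 0], -0.3],
    [0.0, [0, -0.0008, 0], -0.4],
    [0.0, [0, -0.0008, 0], -0.5],
    [0.0, [0, -0.0008, 0], -0.6],
    [0.0, [0, -0.0008, 0], -0.7],
    [0.0, [0, -0.0008, 0], -0.8],
    [0.0, [0, -0.0008, 0], -0.87],
    [0.0, [0, -0.0008, 0], -0.87]
  ]
}}

```text
time_s: 16.1
ee_pos: [0.5118, -0.0897, 0.0743]
ee_rot: [1.533, 2.741, -0.003]
force: [-2.9, -7.2, 9.0]
gripper_width: 0.0136
gripper_force: 34.4
```

```bash
cat > st.py <<'E'
from h import *
im,d=cams.camera("scene"); b=cv2.resize(im[220:330,240:350],(500,500),interpolation=cv2.INTER_CUBIC); cv2.imwrite("pics/s3.png",b[:,:,::-1])
s=sensors.sense(); R=cv2.Rodrigues(s["ee_rot"])[0]; a=np.degrees(np.arctan2(R[1,1],R[0,1])); print(s["time_s"],s["ee_pos"],a,"wheel",np.radians(115.9-a),s["gripper_width"],s["force"],s["moment"],s["joint_positions"].round(2))
E
python3 st.py
```

```text
16.15 [ 0.51182657 -0.08968313  0.07432154] 31.614757056484976 wheel 1.4710550002076543 0.013518406239034332 [-4.66107779 -7.61262405 10.95254582] [-1.50601448  0.82427159  0.18730156] [ 0.42  0.63 -0.48  1.98  0.48  0.65  0.17]
```

{"op": "send_rows", "data": {
  "moves": [
    [0.0, [0, 0, 0], -0.04],
    [0.0, [0, 0, 0], -0.06],
    [0.0, [0, 0, 0], -0.06]
  ]
}}

```text
time_s: 16.52
ee_pos: [0.5118, -0.0897, 0.0743]
ee_rot: [1.614, 2.695, -0.003]
force: [-4.0, -7.5, 10.6]
gripper_width: 0.0139
gripper_force: 34.6
```

```bash
python3 st.py
```

```text
16.575 [ 0.51173823 -0.08972492  0.07430697] 28.188769891073278 wheel 1.530849756375156 0.013621994660405456 [-4.92091862 -7.69885611  9.42886339] [-1.49773217  0.88903871  0.16671585] [ 0.4   0.63 -0.47  1.98  0.46  0.64  0.13]
```

View pics/s3.png

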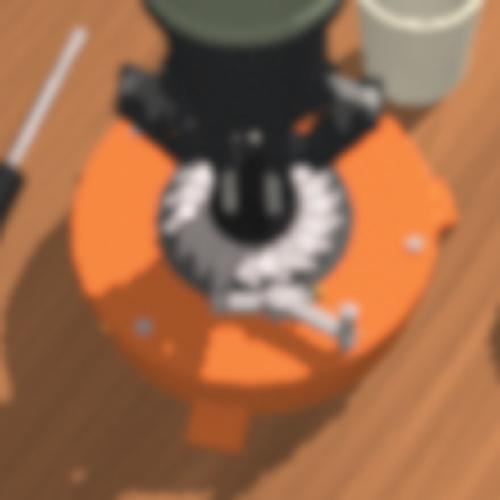

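The pawl's nose lies back in the teeth at (235,300), with the pointer beneath the gripper near the pin. I'll ease the knob back.

{"op": "send_rows", "data": {
  "moves": [
    [0.0, [0, 0, 0], 0.03],
    [0.0, [0, 0, 0], 0.06],
    [0.0, [0, 0, 0], 0.09],
    [0.0, [0, 0, 0], 0.12],
    [0.0, [0, 0, 0], 0.145],
    [0.0, [0, 0, 0], 0.155],
    [0.0, [0, 0, 0], 0.155]
  ]
}}

```text
time_s: 17.45
ee_pos: [0.5119, -0.0896, 0.0743]
ee_rot: [1.4, 2.812, -0.002]
force: [-3.1, -6.7, 9.5]
gripper_width: 0.0133
gripper_force: 34.5
```

```bash
python3 st.py
```

```text
17.5 [ 0.51189878 -0.08964034  0.07431638] 37.05889321736668 wheel 1.3760368992733847 0.013839765535857357 [-2.87217231 -6.89927233  9.59687515] [-1.3573105   0.698865   -0.02707154] [ 0.43  0.63 -0.51  1.98  0.5   0.65  0.25]
```

{"op": "send_rows", "data": {
  "moves": [
    [0.016, [0, 0, 0], 0],
    [0.02, [0, 0, 0], 0],
    [0.045, [0, 0, 0], 0],
    [0.045, [0, 0, 0], 0],
    [0.045, [0, 0, 0], 0],
    [0.045, [0, 0, 0.01], 0],
    [0.045, [0, 0, 0.04], 0],
    [0.045, [0, 0, 0.08], 0],
    [0.045, [0, 0, 0.13], 0],
    [0.045, [0, 0, 0.17], 0]
  ]
}}

```text
time_s: 18.75
ee_pos: [0.512, -0.0882, 0.2464]
ee_rot: [1.398, 2.812, 0.001]
force: [0.5, -0.3, -0.2]
gripper_width: 0.0451
gripper_force: 0.0
```

{"op": "send_rows", "data": {
  "moves": [
    [0.045, [-0.005, -0.03, 0], 0],
    [0.045, [-0.02, -0.08, 0], 0],
    [0.045, [-0.04, -0.13, 0], 0],
    [0.045, [-0.06, -0.18, 0], 0],
    [0.045, [-0.08, -0.23, 0], 0],
    [0.045, [-0.1, -0.26, 0], 0],
    [0.045, [-0.1, -0.28, 0], 0],
    [0.045, [-0.1, -0.28, 0], 0]
  ]
}}

```text
time_s: 19.75
ee_pos: [0.4123, -0.3691, 0.2441]
ee_rot: [1.4, 2.812, 0.0]
force: [0.0, 0.8, 0.4]
gripper_width: 0.0451
gripper_force: 0.0
```

```bash
python3 - <<'E'
from h import *
im,d=snap("top","t4");b,_=snap("scene","s4")
f=lambda x:cv2.resize(x,(400,400),interpolation=cv2.INTER_CUBIC)
cv2.imwrite("pics/crop4.png",np.hstack([f(im[190:300,285:395]),f(b[220:330,240:350])])[:,:,::-1])
E
python3 chk.py
```

```text
white: [(-82, 1), (-77, 6), (-72, 4), (-67, 4), (-62, 3), (-57, 4), (-47, 8), (-42, 10), (-37, 8), (-32, 4), (-27, 1), (127, 8), (132, 1)]
post 17 [ 0.5899 -0.1252]
19.9 [ 0.4129 -0.3672  0.244 ] [-1.27  0.7   0.18]
```

View pics/crop4.png

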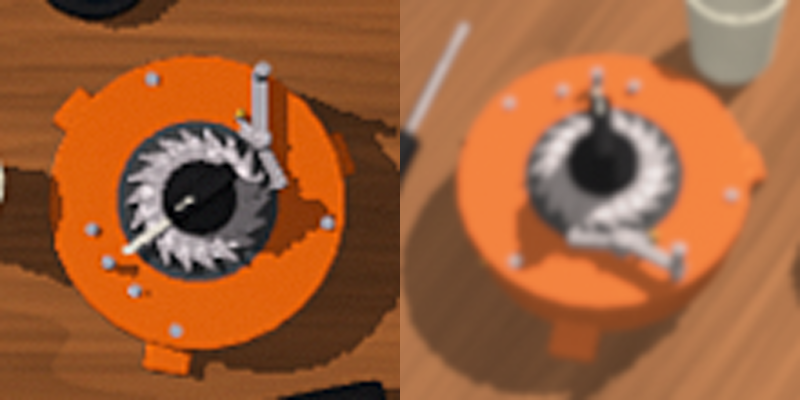

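The pointer tip at (125,250) points at the tall pin at (108,262). The pointer angle is about 127°, as expected for tooth 4. The post is back at rest and the arm is clear, so I'm handing in.

```bash
python3 -c "
from rig import workorder; print(workorder.job_done())"
```

```text
the job is handed in; nothing more can be done
None
```

The job is handed in: the wheel ran back fully to its stop, was wound to tooth 4 with the pointer at the tall pin, and now rests on the pawl; the highest push I read on the post was about 7 N, read between steps, and nothing else was touched.

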